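Break the lid stay of the instrument cleaner and lower its lid

TASK

The lid of the steel instrument cleaner stands open on its locked folding stay. Take the stay by the black cross-grip at its knuckle and ease it down until the stay is well folded, then let go so that the lid stands by itself, still well open. Then take the lid (the black tab on its edge is for that), lower it gently, without letting it drop, until it is fully shut, and leave the things round the cleaner where they are.

Things in the scene. Friction and masses are not known exactly. Their poses are not given: they have to be found in the camera images.
- cleaner: Fixed bench-top instrument cleaner: steel tank 170 (x) x 220 (y) x 90 mm high on a grey plinth, grey front panel at its -x face (toward the robot). Origin: centre of its underside on the worktop; z up, y to its left. Place and yaw differ each time. A folding stay holds its lid, outside its right (-y) wall.
- lid: Lid, a steel plate 165 mm deep, 222 wide, 10 thick, 0.38 to 0.56 kg. Origin: middle of its hinge line, at x 82, y 0, z 92 mm in the cleaner's frame; x: along the lid from free edge to hinge; y: along the hinge; z: out of its outer face (tilt of z = lid angle above level: 1.36 rad as found, 0 shut). Stiff hinge (0.16 N m): it stands by itself above 65 degrees, but falls if let go much lower.
- tab_grip (a point): Grip point in the black tab in the middle of the lid's free edge, in the lid's plane; tab 14 mm thick along the hinge line, 24 mm high. Point: 200 mm from the hinge line, 5 mm toward the outer face, 34 mm beyond the lid's edge, 23 mm from the tab's end. Pinch from above across the 14 mm; the tab may pivot between the fingers as the lid turns. Lid shut: the tab points to the robot, point 97 mm up.
- stay_low: Lower link of the folding stay (with the upper link and grip it carries). Two flat steel links, each 66.6 mm between pins, swing in a plane parallel to the right wall, 131 mm right of the cleaner's centre. Origin: the lower pivot, fixed on the case at x -33, y -131, z 92 mm in the cleaner's frame; x axis: along the link to the knuckle.
- stay_up (a joint): Knuckle angle of the stay in rad: 0 = locked (a little past straight, on its stop), straight at 0.10, grows as it folds, 2.94 with the lid shut. A weak spring holds it locked. Well folded is beyond 0.6; eased to 0.7 to 1.1 it stays folded when let go, the lid then standing about 67 to 72 degrees above level.
- knuckle_grip (a point): On the axis of the black cross-grip at the knuckle, a round bar 16 mm thick along the cleaner's y, 44 mm right of the stay's plane; a 22 mm end flange begins 20 mm farther out. Pinch from above, fingers closing along the cleaner's x. It moves on a 66.6 mm circle about the lower pivot: 47 degrees above level when locked, down and toward +x to 24 degrees at knuckle 0.9. A few N break the lock.
- sample_cup_0: Bystander: lidded sample cup, 60 mm across, 64 mm high; origin at its underside.
- carton_suture: Bystander: small flat carton 55 x 110 x 30 mm; origin at its underside.
- kidney_dish: Bystander: steel kidney dish 100 x 202 x 32 mm; origin at its underside.

How it is judged:
On the way, in this order (a step that is already met when the one before it is completed fails the run):
1. the fingers, on the stay, have folded it beyond 0.6 rad at the knuckle, the lid still well open (over 0.7 rad above level) (value of joint stay_up above 0.6 rad and angle between lid's own z axis and vertical above 0.7 rad and contact force between the fingers and stay_low above 0.3 N).
2. the fingers have let go of stay and lid; the stay remains folded (over 0.5 rad) and the lid stands by itself, over 0.7 rad above level (value of joint stay_up above 0.5 rad and angle between lid's own z axis and vertical above 0.7 rad and contact force between the fingers and stay_low below 0.1 N and contact force between the fingers and lid below 0.1 N), for 0.3 s.
3. the lid is brought down to between 0.35 and 0.04 rad above level with the fingers on it (angle between lid's own z axis and vertical between 0.04 and 0.35 rad and contact force between the fingers and lid above 0.3 N).
At the end, for the whole second after the job is handed in: The lid is fully shut (within 0.04 rad of level) and at rest, with the stay folded (knuckle over 2.5 rad) (angle between lid's own z axis and vertical below 0.04 rad and angular speed of lid below 0.05 rad/s and value of joint stay_up above 2.5 rad); the robot touches nothing.
It fails at once if the lid drops or is slammed (turns faster than 2 rad/s) (angular speed of lid above 2 rad/s).
It fails at once if a bystander is moved by more than 30 mm (distance of any of sample_cup_0, carton_suture, kidney_dish from where it was at the start of the episode above 0.03 m).
It also fails if it takes over 62 s, if anything falls off the work surface, if the arm or the gripper's body presses on something with over 40 N, if the wrist force passes 120 N, or if a joint passes its speed limit or range.

ROBOT

A 7-joint arm with a two-finger parallel gripper is mounted at the origin on a cart in front of the work surface, level with it; the furniture and walls round the work are solid. World frame = base frame: x ahead of the robot, y to its left, z up, the work surface at z = 0. Lengths are in m, angles in rad, forces in N, time in s.
With the tool pointing down it reaches from about 0.425 to 0.875 m from the base axis. Payload 9.9 kg.
Tool frame: the origin (TCP) lies at the very end of the fingers, on their centre line; the grasp point (between the pads) lies 19 mm behind it; z points along the fingers, y is the line along which they close (so a half turn about z gives the same grasp; the last joint's range is limited). The gripper opens to 85 mm and grips with 20 to 120 N. Pads are 22 mm wide; open, the fingers measure 114 mm over their backs; the gripper's body (76 mm by 85 mm) begins 54 mm behind the grasp point. The pads swing forward as they close: fully open they stand 13 mm farther back than shut.
Start: joints at [-1.187, 0.576, 0.025, 1.437, -0.015, 1.129, -0.057], TCP at [0.304, 0.602, 0.231] pointing down, gripper open.
Joint ranges: [-2.76, 2.76], [-0.34, 2.15], [-1.52, 1.57], [0.19, 2.46], [-1.09, 4.23], [0.17, 1.99], [-2.82, 2.82]. Speed limits (rad/s): [2.22, 2.22, 3.01, 3.01, 3.14, 3.14, 3.14].

INTERFACE

Orientations are given as a 3x3 rotation matrix whose columns are the frame's x, y, z axes.
In Python, from rig import move_ptp, move_straight, move_j, grip, wait, inverse_kinematics, state, get_image, calibration, PlanningError, hand_in gives the robot as it stands. The module is installed in compiled form; this text tells all that it offers. Calls block until the motion is done:
- move_ptp(position, orientation): joint-space move of the TCP to a pose.
- move_straight(position, velocity=0.15, frame=None): straight line of the TCP; frame=None keeps the orientation; velocity is the mean speed in m/s.
- move_j(angles): joint-space move.
- grip(opening, f_grip=None): finger opening in m; f_grip is the grip in N (None keeps the last); returns when the fingers have stopped.
- wait(seconds).
- inverse_kinematics(position, orientation): joint angles nearest the present ones, or None.
- state(): the state.
- get_image(name): name is "scene" or "top"; returns (picture, depth): 420x560x3 uint8, red, green, blue; 420x560 float32, m along the optical axis (not along the pixel's ray), 0 where there is no reading.
- calibration(name): a dict with "K" (3x3 intrinsics, pixels), "k1" (the pictures are not rectified: a ray, as slopes to the right and down, at radius r is drawn at 1 + k1 r^2 times it, then the intrinsics apply), "eye" and "orientation" of the camera in the world. Camera axes: x right, y up, looking along -z (the intrinsics and any distortion apply to the point x, -y, -z); pixel columns grow to the right and rows downward; lengths in m; the calibration is good to about 2 mm. A picture is of the moment at which its call begins. calibration takes no time and is no camera call.
A pose or a line that the arm cannot do raises PlanningError and nothing moves.
- hand_in(): hands the job in; it is judged then, once.
The state is a dict: "time": time; "joint_pos": joint angles; "joint_velocities": joint speeds; "joint_efforts": joint torques, N m; "position": TCP position; "ee_rot": TCP orientation; "force": force on the tool from outside, world axes, zero at the start; "wrist_torque": the same for the moment, N m; "width": finger opening in m; "gripper_force": force on a finger pad.
Only numpy, scipy, OpenCV 4.12 (cv2) and the standard library are available. Lean on these libraries where they do the work, as an engineer would, in place of code of your own. Each camera call takes 0.05 s, during which the arm holds its last target. There are 200 camera calls.

## Working session

There is one attempt and no reset: what is moved stays moved. The work goes in short steps, each a Python script; the robot and the scene stay as the last script left them, time stands still between calls to the robot, and variables do not carry over. Pictures are saved under pics/ and viewed, at most 10 in all, crops included, and the job is handed in when it is done.

```bash
mkdir -p pics; cat > h.py <<'E'
import numpy as np, cv2
from rig import *
def snap(n,f):
    p,d=get_image(n); cv2.imwrite(f'pics/{f}.png',p[:,:,::-1]); np.save(f'pics/{f}.npy',d); return p,d
def cloud(n,d):
    c=calibration(n);K=np.array(c['K']);h,w=d.shape
    u,v=np.meshgrid(np.arange(w),np.arange(h))
    pts=np.stack([u,v],-1).reshape(-1,1,2).astype(np.float64)
    s=cv2.undistortPoints(pts,K,np.array([c['k1'],0,0,0.])).reshape(h,w,2)
    P=np.stack([s[...,0]*d,-s[...,1]*d,-d],-1)
    return P@np.array(c['orientation']).T+np.array(c['eye'])
E
python3 - <<'E'
from h import *
for n in('scene','top'):
    snap(n,n+'0'); print(n,calibration(n))
print(state()['time'])
E
```

```text
scene {'K': array([[452.26832813,   0.        , 280.99987462],
       [  0.        , 452.26832813, 207.17416866],
       [  0.        ,   0.        ,   1.        ]]), 'k1': -0.13008166893666684, 'eye': array([-0.10808756, -0.40995329,  1.19836799]), 'orientation': array([[ 0.55421514,  0.63345361, -0.53998343],
       [-0.83235059,  0.41694849, -0.36516634],
       [-0.00617066,  0.65183623,  0.75833465]])}
top {'K': array([[410.93381033,   0.        , 280.87965693],
       [  0.        , 410.93381033, 214.65429719],
       [  0.        ,   0.        ,   1.        ]]), 'k1': 0.02324671999627471, 'eye': array([0.45009695, 0.03569304, 1.24932664]), 'orientation': array([[-3.45518994e-03,  9.91057741e-01, -1.33388964e-01],
       [-9.99994007e-01, -3.39530189e-03,  6.76435354e-04],
       [ 2.17490692e-04,  1.33390502e-01,  9.91063533e-01]])}
0.1
```

View pics/scene0.png

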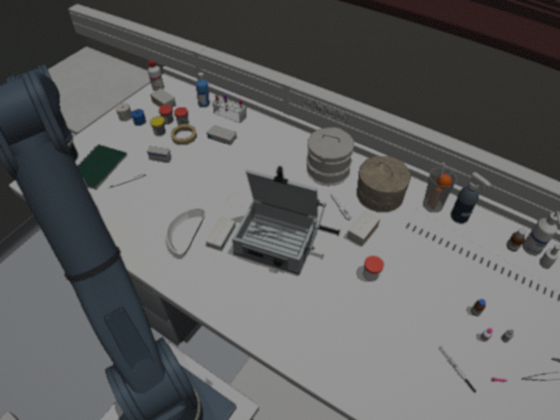

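View pics/top0.png

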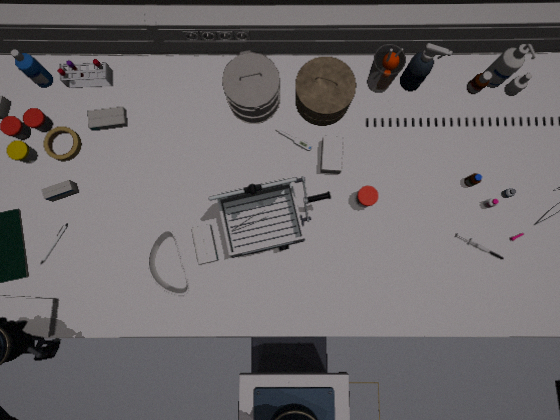

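The scene picture shows the cleaner open at about (280,225). In the top view the tank is at about (262,220), the cross-grip at (318,197), the tab at (252,188) and the cup at (367,196). Next I'll enlarge the top view and measure.

```bash
python3 - <<'E'
from h import *
im=cv2.imread('pics/top0.png')[165:265,200:340]; im=np.clip(im.astype(float)*1.6,0,255).astype('uint8')
cv2.imwrite('pics/c1.png',cv2.resize(im,None,fx=5.5,fy=5.5,interpolation=cv2.INTER_CUBIC))
d=np.load('pics/top0.npy');P=cloud('top',d);np.save('pics/P.npy',P)
for u,v in [(252,188),(318,197),(312,197),(325,196),(367,196),(303,180),(300,240),(233,255)]: print(u,v,P[v,u].round(3))
# rim points
m=(P[...,2]>.083)&(P[...,2]<.1)&(np.abs(P[...,0]-.45)<.2)
for z0,z1 in((.075,.1),(.1,.13),(.13,.2),(.2,.3)):
    m=np.zeros(d.shape,bool);m[165:265,200:340]=1;m&=(P[...,2]>z0)&(P[...,2]<z1)
    q=P[m];print(z0,len(q),q.min(0).round(3),q.max(0).round(3))
E
```

```text
252 188 [0.64  0.102 0.308]
318 197 [ 0.647 -0.066  0.146]
312 197 [ 0.646 -0.05   0.15 ]
325 196 [ 0.649 -0.085  0.147]
367 196 [ 0.664 -0.218  0.061]
303 180 [ 0.683 -0.023  0.198]
300 240 [ 0.538 -0.022  0.028]
233 255 [0.494 0.174 0.053]
0.075 862 [ 0.492 -0.047  0.075] [0.701 0.217 0.1  ]
0.1 24 [ 0.586 -0.039  0.1  ] [ 0.626 -0.022  0.13 ]
0.13 241 [ 0.623 -0.097  0.13 ] [0.696 0.    0.198]
0.2 418 [ 0.623 -0.     0.23 ] [0.68  0.211 0.292]
```

View pics/c1.png

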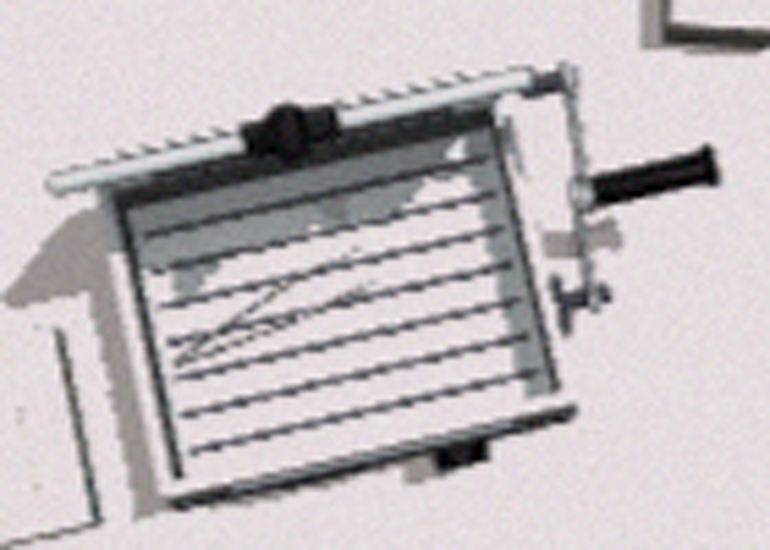

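The crop shows the lid's top edge running from (50,185) to (565,70), which puts the yaw near +0.2. The tab is at (290,130), the bar spans (595–715, 190–165), and the lower pivot is at (590,297). I'll fit the pose from these.

```bash
python3 - <<'E'
from h import *
P=np.load('pics/P.npy');M=np.zeros(P.shape[:2],bool);M[165:265,200:340]=1
vv,uu=np.mgrid[:420,:560]
def line(m):
    q=P[m][:,:2]; vx,vy,x,y=cv2.fitLine(q.astype(np.float32),cv2.DIST_HUBER,0,.001,.001).ravel(); 
    if vy<0:vx,vy=-vx,-vy
    return np.arctan2(-vx,vy),len(q)
top=M&(P[...,2]>.24)&(P[...,2]<.275)
bar=M&(P[...,2]>.13)&(P[...,2]<.17)&(uu>=308)
rim=M&(P[...,2]>.08)&(P[...,2]<.1)
print('lid',line(top),'bar',line(bar))
yaw=line(top)[0]
for yaw in (line(top)[0],):
    R=np.array([[np.cos(yaw),-np.sin(yaw)],[np.sin(yaw),np.cos(yaw)]])
    st=lambda m:(lambda q:(np.percentile(q,[0,3,50,97,100],axis=0).T.round(4)))(np.c_[P[m][:,:2]@R,P[m][:,2]])
    print(yaw,'top\n',st(top),'\nbar\n',st(bar),'\nrim\n',st(rim),'\ntab\n',st(M&(P[...,2]>.285)))
    b=bar&(P[...,2]>.142);print('bartop\n',st(b))
    q=P[rim];qq=q[:,:2]@R;print('frontrim',np.percentile(qq[qq[:,0]<qq[:,0].min()+.012],[0,50,100],axis=0))
E
```

```text
lid (np.float32(0.22471172), 363) bar (np.float32(0.23855183), 133)
0.22471172 top
 [[ 0.6487  0.6508  0.6568  0.6624  0.6643]
 [-0.1514 -0.1444 -0.05    0.0603  0.0666]
 [ 0.2481  0.2501  0.2546  0.2593  0.2621]] 
bar
 [[ 0.6066  0.609   0.6158  0.6242  0.6262]
 [-0.2402 -0.2385 -0.2107 -0.1813 -0.1794]
 [ 0.1356  0.141   0.1463  0.1508  0.1525]] 
rim
 [[ 0.5157  0.5198  0.5721  0.684   0.6857]
 [-0.1796 -0.162  -0.055   0.0671  0.0684]
 [ 0.08    0.0816  0.0893  0.0965  0.0997]] 
tab
 [[ 0.4467  0.4467  0.6362  0.6554  0.6571]
 [-0.0655 -0.0655 -0.048  -0.0358 -0.0349]
 [ 0.2916  0.3053  0.312   1.2493  1.2493]]
bartop
 [[ 0.6066  0.609   0.616   0.624   0.6262]
 [-0.2402 -0.2387 -0.2107 -0.1811 -0.1794]
 [ 0.142   0.1423  0.1467  0.1508  0.1525]]
frontrim [[ 0.51571382 -0.1507915 ]
 [ 0.52338782 -0.04205325]
 [ 0.52771098  0.06669231]]
```

The pose is consistent across four checks: lid edge, front rim, bar and tab. Now the stay.

```bash
cat >> h.py <<'E'
yaw=0.2265; c,s=np.cos(yaw),np.sin(yaw)
RC=np.array([[c,-s,0],[s,c,0],[0,0,1.]])
O=np.array([[np.cos(.2247),-np.sin(.2247)],[np.sin(.2247),np.cos(.2247)]])@[.604,-.0425]
W=lambda x,y,z: RC@np.array([x,y,z])/1000+[O[0],O[1],0]
def orient(close,z=(0,0,-1)):  # closing dir, approach in cleaner frame
    z=np.array(z,float);z/=np.linalg.norm(z);y=np.array(close,float);y-=z*(y@z);y/=np.linalg.norm(y)
    R=RC@np.c_[np.cross(y,z),y,z]
    return R
def tcp(p,R): return p+R[:,2]*.019   # grasp point -> TCP
def pick(p,close,z=(0,0,-1)):
    o=[]
    for sg in(1,-1):
        R=orient(np.array(close)*sg,z);q=inverse_kinematics(tcp(p,R),R)
        if q is not None:o.append((np.abs(q[6]),R,q))
    o=min(o,key=lambda t:t[0]);print('q',np.round(o[2],2));return o[1]
A=np.array([-33,-131,92.])
def knuck(deg,y=-180): a=np.radians(deg); return W(-33+66.6*np.cos(a),y,92+66.6*np.sin(a))
st=lambda:(lambda s:print(round(s['time'],2),np.round(s['position'],4),'w',round(s['width'],4),'F',np.round(s['force'],1),'gf',s['gripper_force']))(state())
E
python3 - <<'E'
from h import *
p=knuck(47); R=pick(p,(1,0,0),(0,.07,-1))
t=tcp(p,R); print(p,t)
cur=np.array(state()['position']); move_straight(cur+[0,0,.2],.3)
move_ptp(t+[0,0,.22],R); grip(.06,25)
move_straight(t+[0,0,.06],.2); st()
P,d=snap('scene','s1'); cv2.imwrite('pics/s1c.png',cv2.resize(np.clip(P[150:290,200:390,::-1]*1.6,0,255).astype('uint8'),None,fx=4,fy=4,interpolation=cv2.INTER_CUBIC))
E
```

```text
q [-0.1   0.69  0.32  1.61 -0.33  0.93  0.59]
[ 0.65081176 -0.07946511  0.14070816] [ 0.65051382 -0.07817224  0.12175454]
4.96 [ 0.6512 -0.0785  0.1829] w 0.0602 F [0.1 0.4 0.4] gf 0.0
```

View pics/s1c.png

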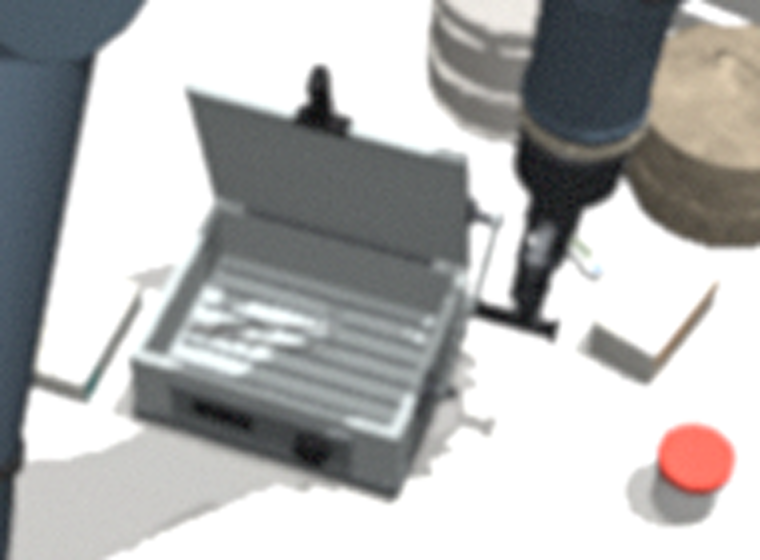

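The fingers at (530,305) hang over the outer half of the bar, which spans (480–555, 305–330). They are inside the flange and clear of the stay. Next: descend, grip and fold.

```bash
python3 - <<'E'
from h import *
R=np.array(state()['ee_rot']); t=lambda a:tcp(knuck(a),R)
move_straight(t(47),.1); st()
grip(0.0,30); st()
for a in np.arange(44,22.9,-3.0):
    move_straight(t(a),.05); print(a,end=' '); st()
P,d=snap('scene','s2'); cv2.imwrite('pics/s2c.png',cv2.resize(np.clip(P[150:290,200:390,::-1]*1.6,0,255).astype('uint8'),None,fx=4,fy=4,interpolation=cv2.INTER_CUBIC))
E
```

```text
5.76 [ 0.651  -0.0784  0.1223] w 0.0601 F [ 0.3 -0.2 -0.4] gf 0.0
6.22 [ 0.6501 -0.0783  0.1219] w 0.0147 F [-3.3  0.2  1.5] gf 29.221343100070953
44.0 6.47 [ 0.6525 -0.0778  0.119 ] w 0.0153 F [-4.1 -1.6 -0.3] gf 29.582281708717346
41.0 6.72 [ 0.6547 -0.0773  0.1165] w 0.0152 F [-4.5 -1.1 -0.1] gf 29.894945919513702
38.0 6.97 [ 0.6566 -0.0769  0.1137] w 0.0152 F [-5.1 -2.4 -1.8] gf 30.10078936815262
35.0 7.22 [ 0.6584 -0.0764  0.1107] w 0.0152 F [-4.7 -1.3 -1.4] gf 30.345771610736847
32.0 7.47 [ 0.6601 -0.0761  0.1079] w 0.0152 F [-6.5 -1.8 -1. ] gf 30.701327919960022
29.0 7.72 [ 0.6617 -0.0757  0.1049] w 0.0149 F [-6.9 -1.2 -1.1] gf 31.024043262004852
26.0 7.97 [ 0.6631 -0.0754  0.1016] w 0.0149 F [-6.8 -2.1 -2.1] gf 31.339464783668518
23.0 8.22 [ 0.6644 -0.0751  0.0984] w 0.015 F [-7.6 -2.1 -1. ] gf 31.68955385684967
```

View pics/s2c.png

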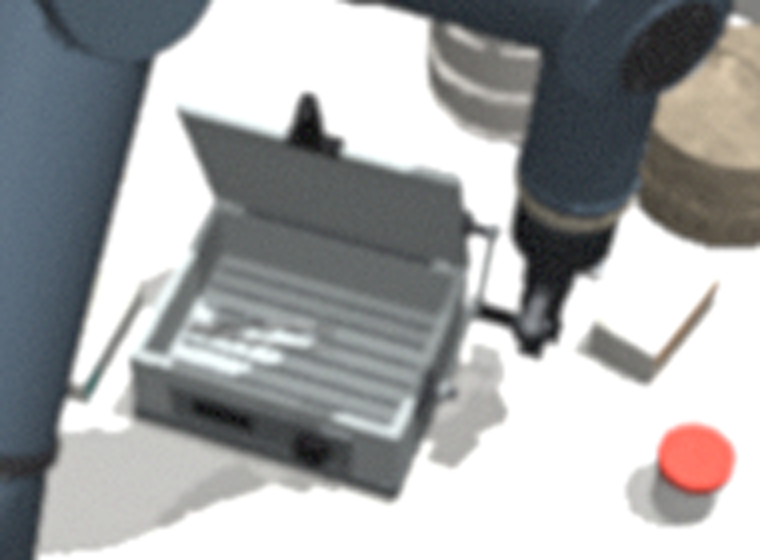

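The lid has come down slightly and the bar is still gripped at (530,335). Releasing and retreating, then measuring the tab.

```bash
python3 - <<'E'
from h import *
grip(.045); st(); wait(.2)
p=np.array(state()['position']); move_straight(p+[0,0,.08],.1); wait(.3)
move_straight(p+[0,-.12,.33],.3); wait(.3); st()
P,d=snap('top','t3'); C=cloud('top',d); R=RC[:2,:2]
vv,uu=np.mgrid[:420,:560]
L=(C-[O[0],O[1],0])@RC
m=(np.abs(L[...,1])<.1)&(L[...,2]>.2)&(L[...,2]<.34)&(np.abs(L[...,0])<.12)
q=L[m]; e=q[(np.abs(q[:,1])>.03)]; t=q[q[:,2]>.27]
print('edge',len(e),np.median(e,0).round(4),e.max(0).round(4)); print('tab',len(t),np.median(t,0).round(4),t.min(0).round(4),t.max(0).round(4))
b=L[(np.abs(L[...,1]+.17)<.02)&(np.abs(L[...,0]-.02)<.03)&(L[...,2]>.1)&(L[...,2]<.17)]
print('bar',len(b),np.median(b,0).round(4))
cv2.imwrite('pics/t3c.png',cv2.resize(np.clip(P[165:265,200:340,::-1]*1.6,0,255).astype('uint8'),None,fx=5,fy=5,interpolation=cv2.INTER_CUBIC))
E
```

```text
8.68 [ 0.6666 -0.0744  0.0993] w 0.0452 F [-0.6  0.8 -0.2] gf 0.0
11.5 [ 0.6662 -0.1939  0.4285] w 0.045 F [ 0.1 -0.7  0.3] gf 0.0
edge 411 [ 0.0394 -0.0307  0.2471] [0.0597 0.0994 0.2563]
tab 69 [2.02e-02 2.00e-04 3.03e-01] [ 0.0069 -0.0062  0.2737] [0.0401 0.0077 0.3101]
bar 79 [ 0.0264 -0.1704  0.1257]
```

View pics/t3c.png

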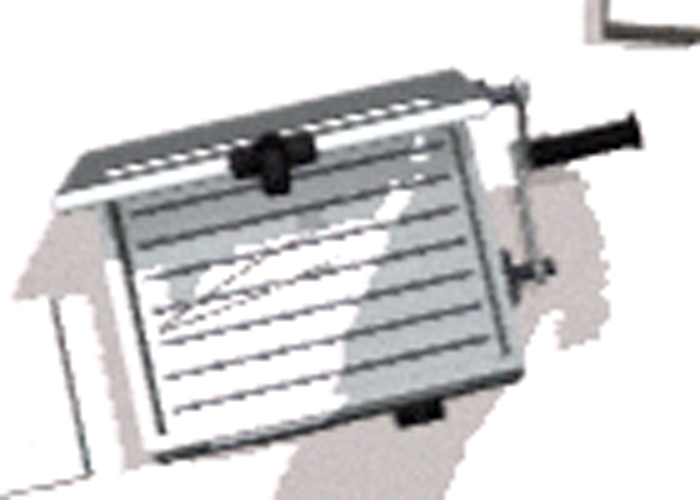

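The bar height gives a stay angle of 22.7°, a knuckle near 0.93 and a lid angle of about 1.23 rad, so the lid is standing by itself. The tab at (275,165) is at y≈0, as the model says. Now grasp the tab and lower the lid.

```bash
cat >> h.py <<'E'
tab=lambda th,r=202: W(82-r*np.cos(th)+5*np.sin(th),0,92+r*np.sin(th)+5*np.cos(th))
E
python3 - <<'E'
from h import *
p=tab(1.23); R=pick(p,(0,1,0)); t=tcp(p,R)
print(inverse_kinematics(tcp(tab(0),R),R))
move_ptp(t+[0,0,.12],R); grip(.045,25)
move_straight(t+[0,0,.0],.12); st()
grip(0,25); st(); 
P,d=snap('scene','s4'); cv2.imwrite('pics/s4c.png',cv2.resize(np.clip(P[150:290,200:390,::-1]*1.6,0,255).astype('uint8'),None,fx=4,fy=4,interpolation=cv2.INTER_CUBIC))
E
```

```text
q [-0.75  0.63  0.94  1.55 -0.53  1.24 -1.07]
[-0.71821423  0.64604439  0.75708893  2.12214379 -0.74209862  0.6583427
 -0.7886264 ]
14.52 [0.6174 0.0973 0.2658] w 0.0452 F [ 0.2 -0.4  0.4] gf 0.0
14.89 [0.6171 0.0979 0.2656] w 0.0137 F [-2.5  2.4  5.3] gf 28.91888827085495
```

View pics/s4c.png

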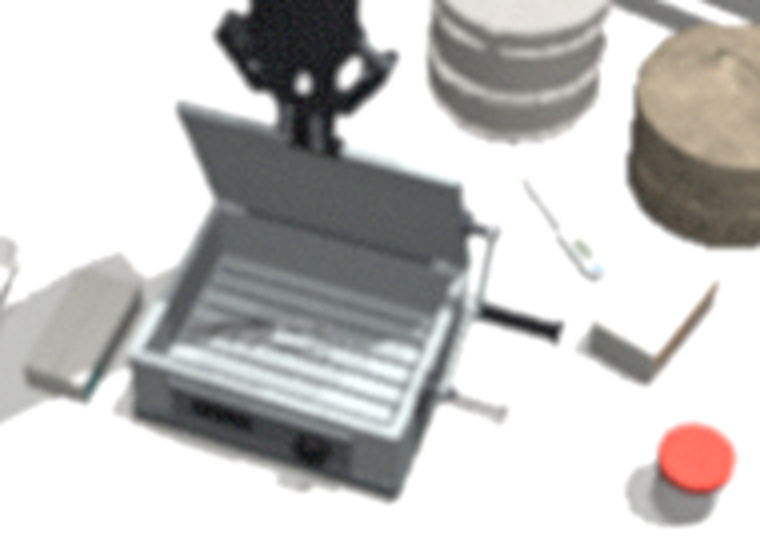

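The tab is gripped at (310,140) with a 13.7 mm opening, and the stay is still folded. Now lowering along the arc with a force guard.

```bash
python3 - <<'E'
from h import *
R=np.array(state()['ee_rot'])
ths=np.r_[np.arange(1.18,.0,-.06),0.0]
for i,th in enumerate(ths):
    move_straight(tcp(tab(th),R),.06)
    f=np.linalg.norm(state()['force'])
    if i%3==0 or th<.15 or f>15: print(round(th,2),end=' '); st()
    if f>35: print('stop');break
P,d=snap('scene','s5'); cv2.imwrite('pics/s5c.png',cv2.resize(np.clip(P[150:290,200:390,::-1]*1.6,0,255).astype('uint8'),None,fx=4,fy=4,interpolation=cv2.INTER_CUBIC))
E
```

```text
1.18 15.26 [0.6076 0.0957 0.2621] w 0.0138 F [-3.1  2.4  6.2] gf 29.05114620923996
1.0 16.31 [0.5758 0.0884 0.2456] w 0.0136 F [-4.3  4.1  3.5] gf 28.443621397018433
0.82 17.36 [0.5475 0.0819 0.2239] w 0.014 F [-1.8  5.  -0.8] gf 27.499319314956665
0.64 18.41 [0.5233 0.0763 0.1974] w 0.0136 F [-1.7  4.4 -2.8] gf 27.275303900241852
0.46 19.46 [0.5039 0.0719 0.1668] w 0.0136 F [-1.8  5.6 -2.2] gf 27.217801809310913
0.28 20.51 [0.4903 0.0688 0.1332] w 0.0139 F [-2.7  5.3 -1.6] gf 27.281784117221832
0.1 21.56 [0.4826 0.067  0.0976] w 0.0133 F [-2.9  5.4 -2.4] gf 27.438459992408752
0.04 21.91 [0.4815 0.0668 0.0855] w 0.0135 F [-2.6  5.6 -2.2] gf 27.462138533592224
0.0 22.19 [0.4812 0.0667 0.0775] w 0.0135 F [-2.7  5.8 -2.1] gf 27.53479778766632
```

View pics/s5c.png

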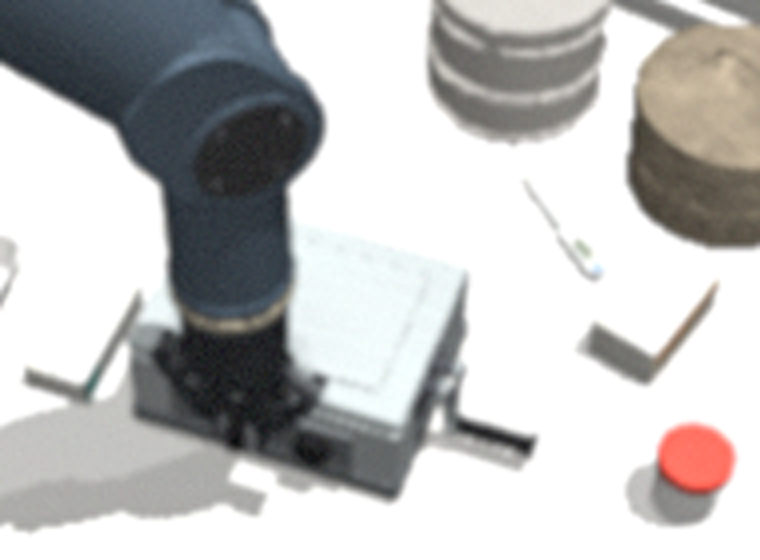

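The lid looks shut, but the force shows no contact with the seat yet. I'll step down 1 mm at a time until it seats.

```bash
python3 - <<'E'
from h import *
p=np.array(state()['position'])
for k in range(1,9):
    move_straight(p-[0,0,.001*k],.02); wait(.1); st()
    if state()['force'][2]>6: break
E
```

```text
22.59 [0.4812 0.0667 0.0764] w 0.0137 F [-3.   2.6 -2.6] gf 27.598688006401062
22.94 [0.4811 0.0667 0.0755] w 0.014 F [-2.6  3.2 -1.2] gf 27.65570729970932
23.29 [0.4811 0.0667 0.0745] w 0.0134 F [-3.4  3.5 -1.4] gf 27.627448439598083
23.64 [0.4811 0.0667 0.0735] w 0.0136 F [-4.   2.9 -1.7] gf 27.678926289081573
23.99 [0.4811 0.0667 0.0725] w 0.0135 F [-3.6  2.5 -0.7] gf 27.699029445648193
24.34 [0.4811 0.0667 0.0723] w 0.0138 F [-6.9  2.6 13.8] gf 29.9492946267128
```

The lid seated with a clear force rise at about 24.3 s. Releasing, retreating and checking.

```bash
python3 - <<'E'
from h import *
grip(.045); wait(.2); p=np.array(state()['position'])
move_straight(p+[0,0,.12],.12); move_straight(p+[-.0,.25,.3],.25); wait(.3); st()
P,d=snap('top','t6'); L=(cloud('top',d)-[O[0],O[1],0])@RC
m=(np.abs(L[...,1])<.09)&(L[...,0]>-.07)&(L[...,0]<.06)&(L[...,2]<.15)&(L[...,2]>.05)
q=L[m]; k=np.linalg.lstsq(np.c_[q[:,:2],np.ones(len(q))],q[:,2],rcond=None)[0]; print(len(q),k,np.median(q,0))
cv2.imwrite('pics/t6c.png',cv2.resize(np.clip(P[130:300,130:400,::-1]*1.4,0,255).astype('uint8'),None,fx=2.9,fy=2.9,interpolation=cv2.INTER_CUBIC))
E
```

```text
27.78 [0.4812 0.3162 0.3714] w 0.0451 F [ 0.6 -0.4 -0.8] gf 0.0
2922 [0.00896699 0.00119359 0.10364859] [-0.00610882  0.00019167  0.10364009]
```

View pics/t6c.png

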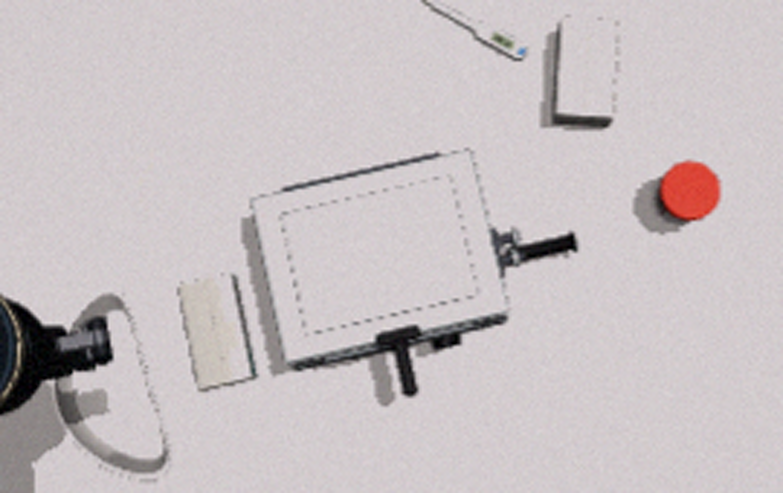

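The lid is flat, with a plane slope of 0.009 rad and its top at 103.6 mm. The stay is folded at (510,245), the bystanders are where they were, and the robot is clear.

```bash
python3 -c "
from rig import *
print(hand_in())"
```

```text
the job is handed in; nothing more can be done
None
```

I folded the stay and let go with the lid standing by itself, then lowered the lid by its tab until it was fully shut and handed the job in at about 28 s; the last picture shows the things round the cleaner where they were.

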